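# Index a fossil turntable by one station and re-lock it

## Task

Advance the six-station fossil turntable by exactly one station, counter-clockwise as seen from above: pull its red lock pin straight up, push the plate round gently by one of its upright black posts until it clicks into the next detent, and let go of it. Then press the lock pin fully home, so that its collar sits on the bracket, and keep a steady 15 N or so on it for half a second, never over 25 N. Do not touch the fossils, force the plate while the pin locks it, or shift the other things on the table.

Things in the scene. Friction and masses are not known exactly. Their poses are not given: they have to be found in the camera images.
- turntable_base: Fixed round dark foot, 272 mm across. Origin: centre of its underside; z, up, is the plate's axis. On its -y side the lock bracket (28 mm wide, 98 to 156 mm from the axis; shims set its top anywhere from 61 to 67 mm above the table; the red knob, 26 mm across, lies 8 to 28 mm above that top when home). On its +y side the detent housing, 40 mm high, up to 163 mm out.
- index_plate (a joint): Angle of the index plate about the base's z axis, rad: 0 = locked at the first station (start), grows counter-clockwise from above; the next station is +1.047. The detent rests about 0.016 rad short of the true station; the taper pin draws the plate to within 0.015 rad of it and locks it there.
- plate_centre (a point): Centre of the aluminium index plate's top face, 44 mm above the table; the plate is 228 mm across. Six fossils, up to 20 mm high, are glued on it at 49 mm from the axis and reach at most 77 mm out. A spring detent holds each station: 5 to 12 N at a post to leave it, then only slight friction, then 5 to 12 N again to drop into the next.
- post_a (a point): Centre of the top of one of six black posts, each 14 mm in diameter, 36 mm high, top 80 mm above the table, 88 mm from the axis, turning with the plate. At plate angle 0 they stand at 0, 60, 120, 180, 240 and 300 degrees from the base's x axis; this is the one at 60.
- lock_pin (a joint): Height of the lock pin above home, m: 0 = home (collar on the bracket arm, a hard stop), 0.021 = upper stop; from 0.018 its tip is clear of the plate. Its axis is upright, 110 mm from the plate's axis on the base's -y side. It stays where it is left (sliding friction 4 N). In the last 8 mm before home its taper may wedge in the plate's rim notch and take up to 12 N. Its red knob is the grip.
- jar: Bystander: small white jar with a red lid, 52 mm across, 67 mm high, origin at the centre of its underside.
- loupe: Bystander: black stand loupe, 36 mm across, 27 mm high, origin at the centre of its underside.
- card_box: Bystander: open card specimen box, 52 x 52 x 23 mm, origin at the centre of its underside.
- stn_ammonite: One of the six glued fossils: grey-brown ammonite, 40 x 48 x 14 mm, at the station beside the lock pin at the start; origin at the centre of its underside.
- stn_vertebra: Glued fossil: fish vertebra, 34 mm disc, 18 mm high, one station counter-clockwise of the ammonite.
- stn_shark_tooth: Glued fossil: dark shark tooth, 42 x 36 x 10 mm, two stations on.
- stn_bone_bit_2: Glued fossil: bone fragment, 19 x 38 x 15 mm, three stations on.
- stn_bone_bit_3: Glued fossil: bone fragment, 17 x 23 x 10 mm, four stations on.
- stn_bone_knuckle: Glued fossil: toe bone, 22 x 56 x 20 mm, five stations on.

How it is judged:
By the outcome, as a careful person would: the job done as asked, in the order asked, and still so for the second after the job is handed in, with the robot touching nothing.
It also fails if it takes over 72 s, if anything falls off the work surface, if the arm or the gripper's body presses on something with over 40 N, if the wrist force passes 120 N, or if a joint passes its speed limit or range.

## Robot

A 7-joint arm with a two-finger parallel gripper is mounted at the origin on a cart in front of the work surface, level with it; the furniture and walls round the work are solid. World frame = base frame: x ahead of the robot, y to its left, z up, the work surface at z = 0. Lengths are in mm, angles in rad, forces in N, time in s.
With the tool pointing down it reaches from about 400 to 875 mm from the base axis. Payload 6.5 kg.
Tool frame: the origin (TCP) lies on the centre line of the jaws, within the pads' length; the fingertips stand 11 mm ahead of it and the grasp point (between the pads) lies 8 mm behind it; z points along the fingers, y is the line along which they close (so a half turn about z gives the same grasp; the last joint's range is limited). The gripper opens to 88 mm and grips with 3 to 60 N. Pads are 18 mm wide; open, the fingers measure 123 mm over their backs; the gripper's body (75 mm by 187 mm) begins 45 mm behind the grasp point.
Start: joints at [1.113, 0.536, -0.004, 1.538, 0.003, 1.067, -0.071], TCP at [248.2, -600.739, 249.716] pointing down, gripper open.
Joint ranges: [-2.7, 2.7], [-0.37, 2.16], [-1.27, 1.26], [0.24, 2.4], [-1.31, 4.45], [0.19, 1.91], [-2.76, 2.76]. Speed limits (rad/s): [2.39, 2.39, 3.14, 3.14, 3.14, 3.14, 3.14].

## Interface

Orientations are given as a unit quaternion [x, y, z, w].
In Python, from rig import bot gives the robot as it stands.
- The arm moves only by the shell command python3 -m crank 'ROWS' [OPENING] [FORCE]. ROWS is JSON, a list of rows, each a list of 6 numbers: the shift along the tool's x, y, z in cm, then the turn, a rotation vector about the tool's x, y, z in rad. In form: [[dx, dy, dz, rx, ry, rz], ...]. A call has 1 to 12 rows; each row shifts and turns the commanded pose from where the row before left it, along the tool's axes as they then stand; what a row does not reach is not made up. A row lasts 1/10 s, in which the tool goes at most 50 mm and 8.59 degrees, less where a joint would pass 70% of its speed; a pose out of reach is approached as far as the arm can. A call with a gripper value outside its range is refused whole. OPENING is the opening, from 0 (shut) to 1 (fully open), set as the call begins (- or left out, the last holds). The fingers move at their own pace and stop on an object; FORCE is the grip in N (left out, the last holds). Time passes only in rows, so rows that do not move let the fingers close. It gives the time, the measured TCP pose, the force, the opening and the grip force at its end, in the units of the state.
- bot.observe(): the state, without advancing time (a new reading comes with each control period).
- bot.camera(name): name is "scene" or "top"; returns the picture (480x640x3 uint8, blue, green, red); there is no depth.
- bot.calibration(name): a dict with "vfov" (degrees; the focal length in pixels is half the picture's height over the tangent of half this angle, whatever the lens; pixels are square), "cx", "cy" (the principal point, pixels), "k1" (the pictures are not rectified: a ray, as slopes to the right and down, at radius r is drawn at 1 + k1 r^2 times it, then the intrinsics apply), "T" (4x4, takes a point from camera to world coordinates). Camera axes: x right, y down, z forward; pixel columns grow to the right and rows downward; lengths in mm; the calibration is good to about 2 mm. A picture is of the moment at which its call begins. calibration takes no time and is no camera call.
- bot.sign_off(): hands the job in; it is judged then, once.
The state is a dict: "time_s": time; "qpos": joint angles; "dq": joint speeds; "tau": joint torques, N m; "position": TCP position; "ee_rot": TCP orientation; "contact_force": force on the tool from outside, world axes, zero at the start; "wrist_torque": the same for the moment, N m; "grip_width": finger opening in mm; "finger_force": force on a finger pad.
Only numpy, scipy, OpenCV 4.12 (cv2) and the standard library are available. Lean on these libraries where they do the work, as an engineer would, in place of code of your own. Each camera call takes 0.05 s, during which the arm holds its last target. There are 200 camera calls.

## Working session

There is one attempt and no reset: what is moved stays moved. The work goes in short steps, Python scripts to look and compute and a shell command to move; the robot and the scene stay as the last step left them, time stands still between calls to the robot, and variables do not carry over. Pictures are saved under pics/ and viewed, at most 10 in all, crops included, and the job is handed in when it is done.

```bash
ls; mkdir -p pics; python3 - <<'E'
from rig import bot
import cv2
for n in("scene","top"):
    cv2.imwrite(f"pics/{n}0.png",bot.camera(n)); print(n,bot.calibration(n))
print(bot.observe())
E
```

```text
pics
scene {'vfov': 45.3877561183073, 'cx': 316.71252659334385, 'cy': 239.80077794745793, 'k1': 0.0467717988855828, 'T': array([[-4.59247337e-01, -6.21919877e-01,  6.34277187e-01,
        -2.47856610e+02],
       [-8.88307710e-01,  3.22442005e-01, -3.27017685e-01,
         4.28757232e+02],
       [-1.13880939e-03, -7.13615316e-01, -7.00536854e-01,
         9.69112559e+02],
       [ 0.00000000e+00,  0.00000000e+00,  0.00000000e+00,
         1.00000000e+00]])}
top {'vfov': 44.7067883489569, 'cx': 327.17642485412824, 'cy': 245.75976849281878, 'k1': -0.06356389806396265, 'T': array([[ 1.35475467e-02, -9.81411194e-01,  1.91438063e-01,
         3.26107956e+02],
       [-9.99906346e-01, -1.36683862e-02,  6.89364938e-04,
        -3.04753414e+00],
       [ 1.94009891e-03, -1.91429473e-01, -9.81504454e-01,
         1.39105700e+03],
       [ 0.00000000e+00,  0.00000000e+00,  0.00000000e+00,
         1.00000000e+00]])}
{'time_s': 0.1, 'qpos': array([ 1.11279729,  0.53710975, -0.00443275,  1.53872794,  0.00260931,
        1.06728377, -0.07121689]), 'dq': array([ 2.25017060e-03, -7.12048577e-04, -6.34174992e-05, -2.29830520e-03,
        9.60682329e-04,  5.64918811e-04,  1.50436740e-03]), 'tau': array([ 1.90367449e-03, -5.72080564e+01,  9.93544981e-01, -2.52230984e+01,
       -5.61586360e-02,  1.33972909e-02,  2.35815548e-05]), 'position': array([ 247.99257738, -600.27722812,  248.93227452]), 'ee_rot': array([ 9.80867419e-01,  1.94675438e-01, -2.08513582e-04, -7.32474163e-04]), 'contact_force': array([ 1.13309351, -0.57972822,  0.77380573]), 'wrist_torque': array([-0.02419043, -0.01115128,  0.00208976]), 'finger_force': 0.0, 'grip_width': 88.41564256698267}
```

View pics/scene0.png

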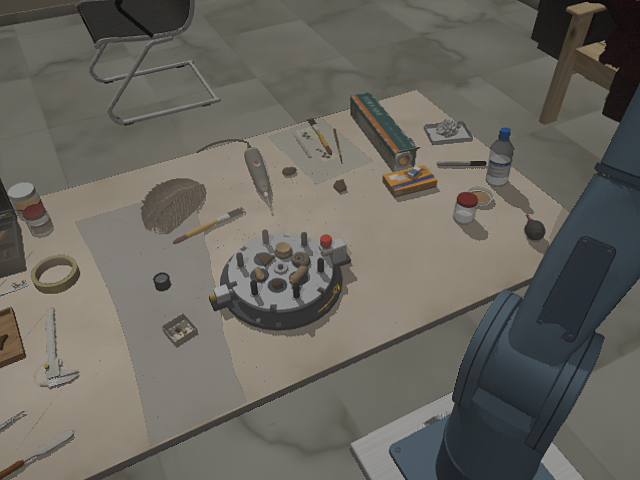

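View pics/top0.png

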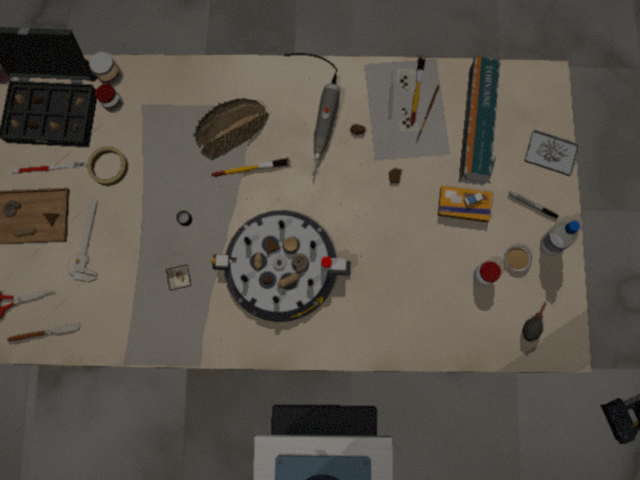

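The scene view shows the turntable near (282,268), with its red knob at (326,241), its detent housing at (220,297), and the posts around it. In the top view the plate centre is at (280,263) and the knob at (326,262). Next I'll zoom in on both and measure.

```bash
cat > h.py <<'E'
import numpy as np,cv2
from rig import bot
def K(n):
    c=bot.calibration(n); f=240/np.tan(np.radians(c["vfov"]/2)); return c,f
def proj(n,P):
    c,f=K(n); T=np.array(c["T"]); p=(np.atleast_2d(P)-T[:3,3])@T[:3,:3]
    s=p[:,:2]/p[:,2:]; s=s*(1+c["k1"]*(s**2).sum(1,keepdims=True)); return s*f+[c["cx"],c["cy"]]
def ray(n,uv,z):
    c,f=K(n); T=np.array(c["T"]); d=(np.array(uv,float)-[c["cx"],c["cy"]])/f; s=d.copy()
    for _ in range(20): s=d/(1+c["k1"]*(s@s))
    v=T[:3,:3]@[*s,1]; return T[:3,3]+v*(z-T[2,3])/v[2]
def red(n,im,box):
    u0,v0,u1,v1=box; c=im[v0:v1,u0:u1].astype(int); m=(c[...,2]>110)&(c[...,2]>2*c[...,1])&(c[...,2]>2*c[...,0])
    y,x=np.nonzero(m); return x.mean()+u0,y.mean()+v0,x.min()+u0,x.max()+u0,y.min()+v0,y.max()+v0,len(x)
E
python3 - <<'E'
from h import *
s=cv2.imread("pics/scene0.png");t=cv2.imread("pics/top0.png")
cv2.imwrite("pics/sc1.png",cv2.resize(s[215:335,200:360],None,fx=5,fy=5,interpolation=cv2.INTER_CUBIC))
cv2.imwrite("pics/tc1.png",cv2.resize(np.clip(t[200:328,200:360]*1.5,0,255).astype(np.uint8),None,fx=4.6,fy=4.6,interpolation=cv2.INTER_CUBIC))
rs=red("scene",s,(310,225,345,260));rt=red("top",t,(310,245,345,280));print(rs,rt)
for z in(75,83,90):print(z,ray("scene",rs[:2],z),ray("top",rt[:2],z))
print(ray("top",(280,263),44),ray("scene",(282,268),44),ray("top",(221,262),40))
E
```

```text
(np.float64(325.37931034482756), np.float64(238.08620689655172), np.int64(321), np.int64(330), np.int64(235), np.int64(241), 58) (np.float64(325.8961038961039), np.float64(260.987012987013), np.int64(321), np.int64(331), np.int64(257), np.int64(265), 77)
75 [557.6385417   -8.29352495  75.        ] [5.47297707e+02 3.22762839e-01 7.50000000e+01]
83 [550.43143881  -4.38304856  83.        ] [5.45953147e+02 3.02275598e-01 8.30000000e+01]
90 [544.12522377  -0.96138171  90.        ] [5.44776657e+02 2.84349263e-01 9.00000000e+01]
[546.23124275 107.66829398  44.        ] [546.4174933 104.9263185  44.       ] [547.27037729 246.86790421  40.        ]
```

View pics/sc1.png

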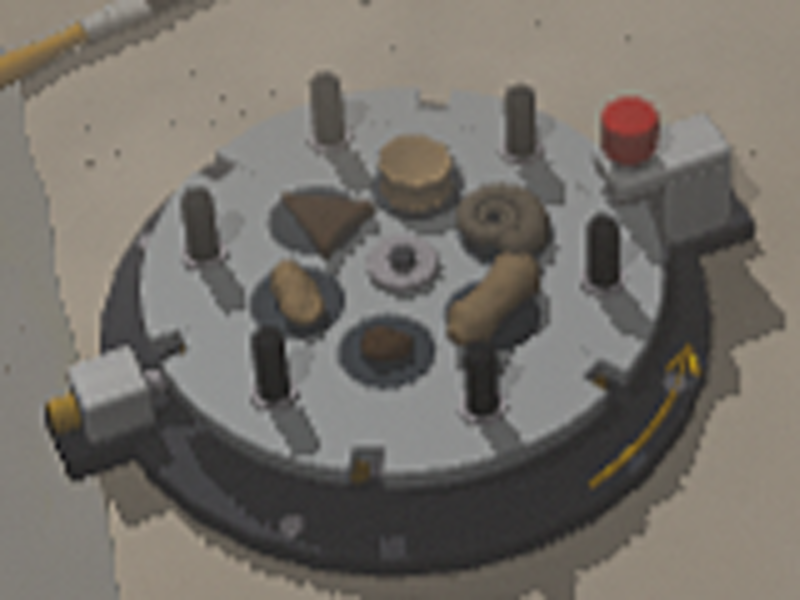

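View pics/tc1.png

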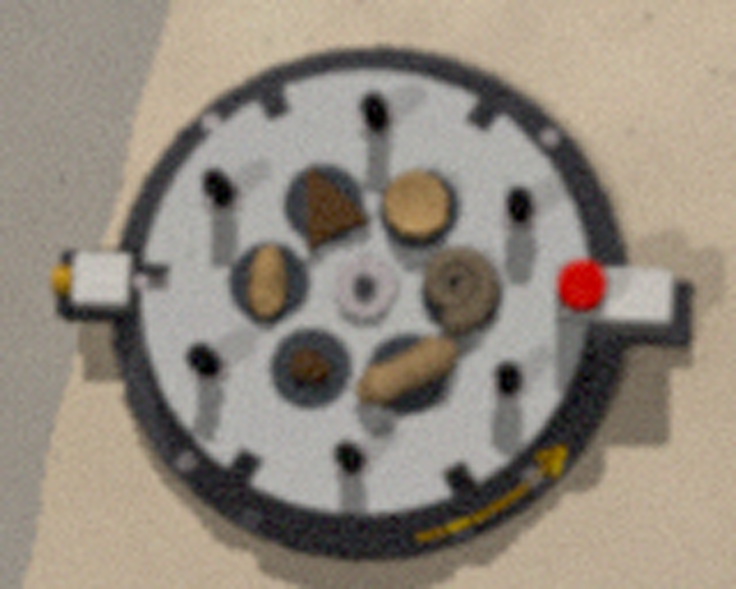

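The crops show all six posts, the knob, the ammonite beside it, and the bracket and housing. I'll fit base x, y, yaw and knob height to the post tops and knob in both views.

```bash
python3 - <<'E'
from h import *
from scipy.optimize import least_squares
# post order by angle 0,60,...300
S=np.array([(326,85),(197,200),(268,340),(480,355),(603,228),(519,97)])/5+[200,215]
Tp=np.array([(376,105),(215,183),(203,356),(347,454),(507,375),(518,203)])/4.6+200
S-=.4;Tp-=.4
kS=np.array([630,114])/5+[200,215]-.4 # knob top centre
kT=np.array([582,285])/4.6+200-.4
def model(p):
    x,y,a,z=p[:4];th=a+np.radians(60*np.arange(6))
    P=np.c_[x+88*np.cos(th),y+88*np.sin(th),np.full(6,80)]
    k=[x+110*np.sin(a),y-110*np.cos(a),z]
    return np.vstack([P,k])
def res(p):
    M=model(p); return np.r_[(proj("scene",M)-np.vstack([S,kS])-p[4:6]),(proj("top",M)-np.vstack([Tp,kT])-p[6:8])].ravel()
def full(p): return np.r_[res(p),p[4:]*1.0]
r=least_squares(full,[546,108,0,91,0,0,0,0]);print(r.x.round(3));print(res(r.x).reshape(-1,2).round(1));print(model(r.x).round(1))
p=r.x
c,s=np.cos(p[2]),np.sin(p[2])
R=np.array([[c,-s],[s,c]])
print("centre by z=44 hub:",ray("top",np.array([364,290])/4.6+199.6,48),ray("scene",np.array([402,257])/5+[199.6,214.6],48))
E
```

```text
[ 5.46869e+02  1.09308e+02 -4.60000e-02  9.50010e+01 -5.80000e-02
 -1.66000e-01  2.30000e-02  9.00000e-02]
[[-0.1  0. ]
 [-0.1  0. ]
 [-0.2 -0. ]
 [-0.1 -0.1]
 [ 0.  -0.2]
 [ 0.2  0.1]
 [ 0.2 -0.1]
 [-0.4  0.1]
 [ 0.1 -0.2]
 [-0.6  0.2]
 [ 0.1  0.2]
 [ 0.3  0.1]
 [ 0.5 -0.6]
 [ 0.1  0.3]]
[[ 6.348e+02  1.052e+02  8.000e+01]
 [ 5.944e+02  1.834e+02  8.000e+01]
 [ 5.064e+02  1.875e+02  8.000e+01]
 [ 4.590e+02  1.134e+02  8.000e+01]
 [ 4.994e+02  3.520e+01  8.000e+01]
 [ 5.873e+02  3.110e+01  8.000e+01]
 [ 5.418e+02 -6.000e-01  9.500e+01]]
centre by z=44 hub: [546.3777131  110.32630607  48.        ] [550.40296128 107.70792297  48.        ]
```

Sub-pixel fit: centre (546.9, 109.3), yaw -0.046, knob at (541.8, -0.6) with its top at about 95, consistent with the given 89–95. I'll turn first, then travel.

```bash
cat > to.py <<'E'
import sys
from h import *
from scipy.spatial.transform import Rotation as Ro
def to(x,y,z,phi):
    o=bot.observe();R=Ro.from_quat(o["ee_rot"]);G=Ro.from_matrix(np.c_[[np.cos(phi),np.sin(phi),0],[np.sin(phi),-np.cos(phi),0],[0,0,-1]])
    print("t",round(o["time_s"],2),"pos",o["position"].round(1),"shift cm now-axes",(R.inv().apply(np.array([x,y,z])-o["position"])/10).round(3),"in goal axes",(G.inv().apply(np.array([x,y,z])-o["position"])/10).round(3),"turn",(R.inv()*G).as_rotvec().round(3),"F",o["contact_force"].round(1),"w",round(o["grip_width"],1),"ff",round(o["finger_force"],1))
to(*map(float,sys.argv[1:]))
E
r='[0,0,0,0,0,-0.142]'
python3 -m crank '[[0,0,0,0,0,-0.142],[0,0,0,0,0,-0.142],[0,0,0,0,0,-0.142],[0,0,0,0,0,-0.142],[0,0,0,0,0,-0.142],[0,0,0,0,0,-0.142],[0,0,0,0,0,-0.142],[0,0,0,0,0,-0.142],[0,0,0,0,0,0]]' 0.5 20
python3 to.py 541.8 -0.6 160 1.525
```

```text
time_s: 1.0
position: [247.9, -600.5, 249.2]
ee_rot: [0.722, 0.692, 0.0, -0.0]
contact_force: [0.0, 0.3, -1.1]
grip_width: 43.7
finger_force: 0.0
t 1.0 pos [ 247.9 -600.5  249.2] shift cm now-axes [61.163 26.854  8.975] in goal axes [61.275 26.616  8.92 ] turn [-0.    -0.001  0.004] F [ 0.   0.3 -1.1] w 43.7 ff 0.0
```

```bash
python3 -m crank '[[2,0.9,0,0,0,0],[3.9,1.7,0,0,0,0],[3.9,1.7,0,0,0,0],[3.9,1.7,0,0,0,0],[3.9,1.7,0,0,0,0],[3.9,1.7,0,0,0,0],[3.9,1.7,0,0,0,0],[3.9,1.7,0,0,0,0],[3.9,1.7,0,0,0,0],[3.9,1.7,0,0,0,0],[3.9,1.7,0,0,0,0],[3.9,1.7,0,0,0,0]]'
python3 -m crank '[[3.9,1.7,1,0,0,0],[3.9,1.7,1.5,0,0,0],[3.9,1.7,2,0,0,0],[3,1.4,2,0,0,0],[1.5,0.7,1.5,0,0,0],[0,0,1,0,0,0],[0,0,0,0,0,0],[0,0,0,0,0,0]]'
python3 to.py 541.8 -0.6 88 1.525
```

```text
time_s: 2.2
position: [463.7, -159.0, 249.7]
ee_rot: [0.724, 0.69, -0.0, 0.0]
contact_force: [0.5, -1.0, 0.2]
grip_width: 44.0
finger_force: 0.0
time_s: 3.0
position: [541.8, -3.6, 159.9]
ee_rot: [0.723, 0.691, -0.001, 0.0]
contact_force: [-0.4, 0.1, -0.2]
grip_width: 44.1
finger_force: 0.0
t 3.0 pos [541.8  -3.6 159.9] shift cm now-axes [ 0.308 -0.012  7.188] in goal axes [ 0.3   -0.016  7.188] turn [-0.     0.001 -0.   ] F [-0.4  0.1 -0.2] w 44.1 ff 0.0
```

```bash
python3 -m crank '[[0.3,0,1,0,0,0],[0,0,1.5,0,0,0],[0,0,1.5,0,0,0],[0,0,1.5,0,0,0],[0,0,1.1,0,0,0],[0,0,0.6,0,0,0],[0,0,0,0,0,0],[0,0,0,0,0,0]]'
python3 - <<'E'
from h import *
s=bot.camera("scene");t=bot.camera("top")
a=cv2.resize(s[175:295,260:420],(800,600),interpolation=cv2.INTER_CUBIC)
cv2.imwrite("pics/s2.png",a);print(bot.observe()["contact_force"])
E
```

```text
time_s: 3.8
position: [542.5, 1.3, 87.8]
ee_rot: [0.722, 0.692, 0.0, 0.0]
contact_force: [-0.4, -0.6, -0.2]
grip_width: 43.9
finger_force: 0.0
[ 0.50583786  0.08298629 -0.16681169]
```

View pics/s2.png

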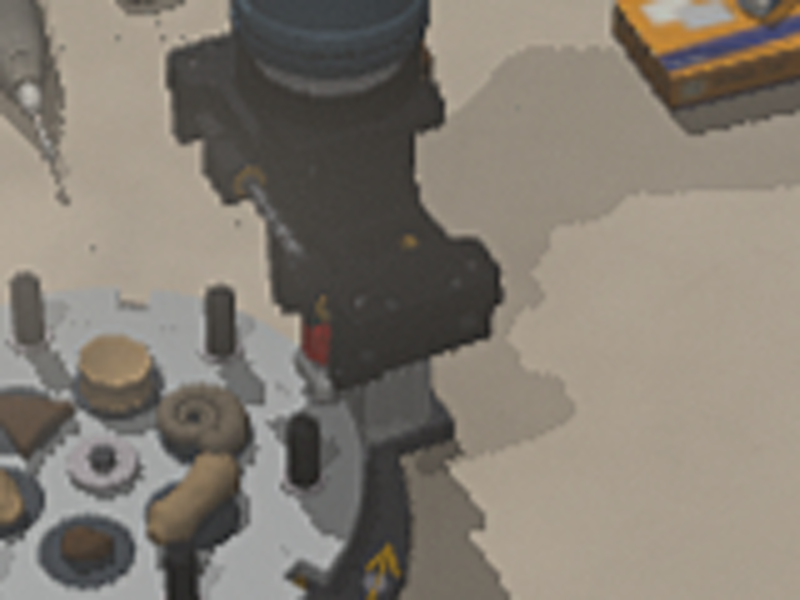

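The jaws straddle the knob, with red showing at (318,340) between the fingers and clear of the bracket and posts. I'll close, then pull up.

```bash
python3 -m crank '[[0,0,0,0,0,0],[0,0,0,0,0,0],[0,0,0,0,0,0],[0,0,0,0,0,0],[0,0,0,0,0,0],[0,0,0,0,0,0]]' 0.2 20
python3 to.py 541.8 -0.6 109 1.525
```

```text
time_s: 4.5
position: [543.5, 1.1, 88.2]
ee_rot: [0.722, 0.692, 0.001, 0.001]
contact_force: [4.6, -1.2, 0.7]
grip_width: 25.3
finger_force: 20.0
t 4.5 pos [543.5   1.1  88.2] shift cm now-axes [-0.18  -0.162 -2.077] in goal axes [-0.181 -0.166 -2.077] turn [ 0.002 -0.     0.003] F [ 4.6 -1.2  0.7] w 25.3 ff 20.0
```

```bash
python3 -m crank '[[0,0.15,-0.1,0,0,0],[0,0,-0.2,0,0,0],[0,0,-0.2,0,0,0],[0,0,-0.2,0,0,0],[0,0,-0.2,0,0,0],[0,0,-0.2,0,0,0],[0,0,-0.2,0,0,0],[0,0,-0.2,0,0,0],[0,0,-0.2,0,0,0],[0,0,-0.2,0,0,0],[0,0,-0.1,0,0,0],[0,0,0,0,0,0]]'
python3 to.py 541.8 -0.6 109 1.525
```

```text
time_s: 5.7
position: [543.6, 1.2, 107.9]
ee_rot: [0.722, 0.692, -0.0, -0.0]
contact_force: [1.2, 0.6, -0.2]
grip_width: 25.6
finger_force: 20.0
t 5.7 pos [543.6   1.2 107.9] shift cm now-axes [-0.184 -0.171 -0.112] in goal axes [-0.185 -0.171 -0.113] turn [-0.     0.     0.003] F [ 1.2  0.6 -0.2] w 25.6 ff 20.0
```

```bash
python3 -m crank '[[0,0,-0.1,0,0,0],[0,0,-0.1,0,0,0],[0,0,0,0,0,0]]'
python3 -m crank '[[0,0,0,0,0,0],[0,0,0,0,0,0],[0,0,0,0,0,0],[0,0,0,0,0,0]]' 0.5
python3 -m crank '[[0,0,-1.5,0,0,0],[0,0,-2,0,0,0],[0,0,-2,0,0,0],[0,0,-1,0,0,0],[0,0,0,0,0,0]]'
python3 - <<'E'
from h import *
s=bot.camera("scene")
cv2.imwrite("pics/s3.png",cv2.resize(s[175:295,220:380],(800,600),interpolation=cv2.INTER_CUBIC))
rs=red("scene",s,(310,215,345,260));print(rs)
E
```

```text
time_s: 6.0
position: [543.6, 1.1, 109.4]
ee_rot: [0.722, 0.692, -0.0, -0.0]
contact_force: [2.6, 0.4, -6.5]
grip_width: 24.9
finger_force: 20.0
time_s: 6.4
position: [543.8, 1.2, 109.9]
ee_rot: [0.722, 0.692, -0.0, 0.0]
contact_force: [-0.4, -0.8, -0.2]
grip_width: 44.1
finger_force: 0.0
time_s: 6.9
position: [544.9, 1.2, 176.6]
ee_rot: [0.722, 0.692, 0.001, 0.001]
contact_force: [0.0, -0.2, 0.8]
grip_width: 44.1
finger_force: 0.0
(np.float64(325.57377049180326), np.float64(231.0327868852459), np.int64(321), np.int64(330), np.int64(228), np.int64(234), 61)
```

View pics/s3.png

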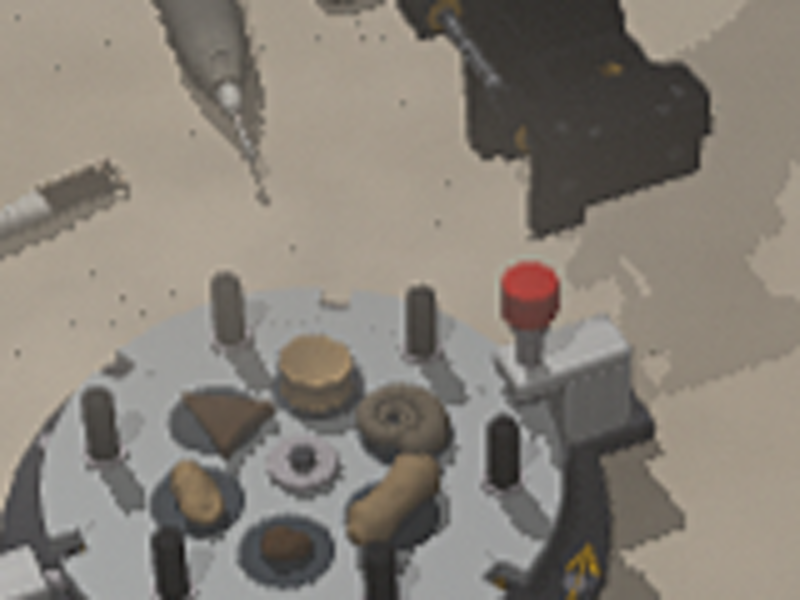

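The pin is up at its stop: shaft visible at (528,345), and the knob has risen about 7 px. Next is post_a.

```bash
python3 to.py 595.5 183.5 140 1.001
```

```text
t 6.95 pos [544.2   1.1 175.4] shift cm now-axes [18.45   4.338  3.542] in goal axes [18.132 -5.52   3.538] turn [ 0.001 -0.     0.527] F [-0.2 -0.1 -0.2] w 44.1 ff 0.0
```

Translate in the current axes, turn, then check before going down.

```bash
python3 -m crank '[[2.3,0.55,0,0,0,0],[3.5,0.8,0,0,0,0],[3.5,0.8,0,0,0,0],[3.5,0.8,0,0,0,0],[3.5,0.8,0.5,0,0,0],[2.15,0.6,1,0,0,0],[0,0,1,0,0,0.132],[0,0,1,0,0,0.132],[0,0,0,0,0,0.132],[0,0,0,0,0,0.131],[0,0,0,0,0,0],[0,0,0,0,0,0]]' 0.3
python3 to.py 595.5 183.5 78 1.001
```

```text
time_s: 8.15
position: [594.7, 183.5, 139.0]
ee_rot: [0.876, 0.481, -0.001, 0.0]
contact_force: [-0.7, 0.4, 0.4]
grip_width: 26.6
finger_force: 0.0
t 8.15 pos [594.7 183.5 139. ] shift cm now-axes [0.054 0.069 6.095] in goal axes [0.047 0.065 6.096] turn [-0.001  0.001  0.004] F [-0.7  0.4  0.4] w 26.6 ff 0.0
```

```bash
python3 -m crank '[[0.05,0.06,1,0,0,0],[0,0,1.5,0,0,0],[0,0,1.5,0,0,0],[0,0,0.7,0,0,0],[0,0,0.4,0,0,0],[0,0,0.3,0,0,0],[0,0,0.3,0,0,0],[0,0,0.3,0,0,0],[0,0,0.1,0,0,0],[0,0,0,0,0,0]]'
python3 - <<'E'
from h import *
s=bot.camera("scene")
cv2.imwrite("pics/s4.png",cv2.resize(s[215:335,180:340],(800,600),interpolation=cv2.INTER_CUBIC))
E
```

```text
time_s: 9.15
position: [596.0, 183.7, 78.8]
ee_rot: [0.877, 0.48, 0.0, 0.0]
contact_force: [0.9, 0.1, -0.0]
grip_width: 26.7
finger_force: 0.0
```

View pics/s4.png

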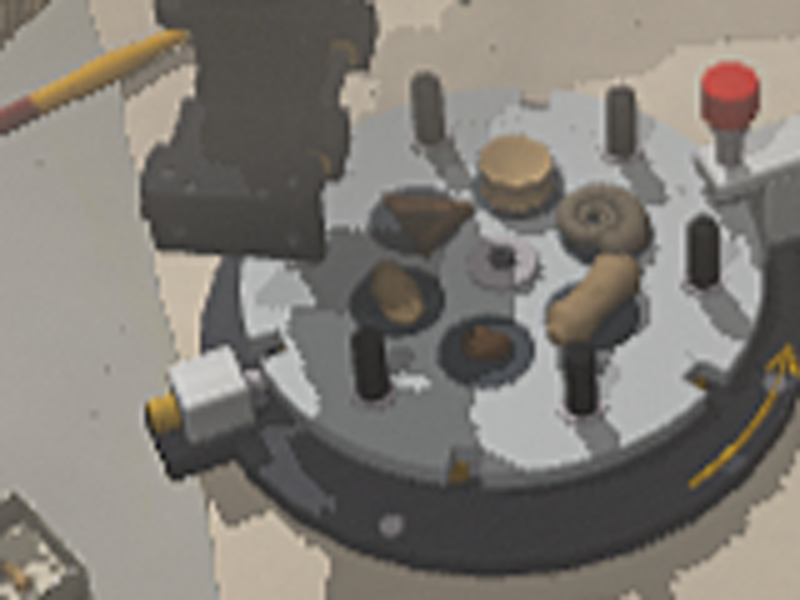

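```bash
python3 - <<'E'
from h import *
from scipy.spatial.transform import Rotation as Ro
o=bot.observe();R=Ro.from_quat(o["ee_rot"])
for p in [(0,13,11),(9,13,11),(-9,13,11),(9,31,11),(-9,31,11),(9,-31,11),(-9,-31,11),(0,0,11)]:
    print(p,((proj("scene",o["position"]+R.apply(p))[0]-[180,215])*5).round())
print(o["position"],((proj("scene",[595.5,184,80])[0]-[180,215])*5).round())
E
```

```text
(0, 13, 11) [300. 193.]
(9, 13, 11) [280. 192.]
(-9, 13, 11) [320. 194.]
(9, 31, 11) [288. 163.]
(-9, 31, 11) [328. 165.]
(9, -31, 11) [260. 265.]
(-9, -31, 11) [302. 268.]
(0, 0, 11) [294. 214.]
[596.08356696 183.74102476  78.87583   ] [292. 196.]
```

The large block is the gripper body (75 mm wide, z above 130), which hides the post. There's no contact force, so the jaws straddle the post. Now a gentle push round the arc.

```bash
for i in 1; do python3 -m crank '[[-0.003,-0.23,0,0,0,-0.0262],[-0.003,-0.23,0,0,0,-0.0262],[-0.003,-0.23,0,0,0,-0.0262],[-0.003,-0.23,0,0,0,-0.0262]]'; done
python3 -m crank '[[-0.003,-0.23,0,0,0,-0.0262],[-0.003,-0.23,0,0,0,-0.0262],[-0.003,-0.23,0,0,0,-0.0262],[-0.003,-0.23,0,0,0,-0.0262]]'
python3 -m crank '[[-0.003,-0.23,0,0,0,-0.0262],[-0.003,-0.23,0,0,0,-0.0262],[-0.003,-0.23,0,0,0,-0.0262],[-0.003,-0.23,0,0,0,-0.0262]]'
```

```text
time_s: 9.6
position: [589.2, 187.4, 78.9]
ee_rot: [0.851, 0.526, 0.001, 0.001]
contact_force: [6.8, -3.7, -3.8]
grip_width: 26.6
finger_force: 3.7
time_s: 10.0
position: [579.1, 192.1, 78.7]
ee_rot: [0.822, 0.57, -0.0, -0.0]
contact_force: [-0.2, -0.1, -0.3]
grip_width: 26.9
finger_force: 0.0
time_s: 10.4
position: [570.5, 194.8, 78.7]
ee_rot: [0.791, 0.612, -0.0, -0.0]
contact_force: [1.6, -0.1, -0.6]
grip_width: 26.3
finger_force: 0.6
```

```bash
python3 -m crank '[[-0.003,-0.23,0,0,0,-0.0262],[-0.003,-0.23,0,0,0,-0.0262],[-0.003,-0.23,0,0,0,-0.0262],[-0.003,-0.23,0,0,0,-0.0262],[-0.003,-0.23,0,0,0,-0.0262],[-0.003,-0.23,0,0,0,-0.0262],[-0.003,-0.23,0,0,0,-0.0262],[-0.003,-0.23,0,0,0,-0.0262],[-0.003,-0.23,0,0,0,-0.0262],[-0.003,-0.23,0,0,0,-0.0262],[-0.003,-0.23,0,0,0,-0.0262],[-0.003,-0.23,0,0,0,-0.0262]]'
python3 -m crank '[[-0.003,-0.23,0,0,0,-0.0262],[-0.003,-0.23,0,0,0,-0.0262],[-0.003,-0.23,0,0,0,-0.0262],[-0.003,-0.23,0,0,0,-0.0262],[-0.003,-0.23,0,0,0,-0.0262],[-0.003,-0.23,0,0,0,-0.0262],[-0.003,-0.23,0,0,0,-0.0262],[-0.003,-0.23,0,0,0,-0.0262],[0,0,0,0,0,0]]'
python3 to.py 548 109.7 78 2.09
```

```text
time_s: 11.6
position: [543.3, 197.6, 78.8]
ee_rot: [0.685, 0.728, 0.0, -0.0]
contact_force: [1.4, 1.5, -0.2]
grip_width: 26.5
finger_force: 0.7
time_s: 12.5
position: [524.6, 193.8, 78.5]
ee_rot: [0.606, 0.796, -0.001, -0.0]
contact_force: [-0.9, 0.0, 0.1]
grip_width: 26.6
finger_force: 0.0
t 12.5 pos [524.6 193.8  78.5] shift cm now-axes [-8.73   0.02   0.053] in goal axes [-8.465 -2.139  0.047] turn [-0.002  0.    -0.25 ] F [-0.9  0.   0.1] w 26.6 ff 0.0
```

```bash
python3 -m crank '[[-0.001,-0.154,0,0,0,-0.0175],[-0.001,-0.154,0,0,0,-0.0175],[-0.001,-0.154,0,0,0,-0.0175],[-0.001,-0.154,0,0,0,-0.0175],[-0.001,-0.154,0,0,0,-0.0175],[-0.001,-0.154,0,0,0,-0.0175]]'
python3 -m crank '[[-0.001,-0.154,0,0,0,-0.0175],[-0.001,-0.154,0,0,0,-0.0175]]'
python3 -m crank '[[-0.001,-0.154,0,0,0,-0.0175],[-0.001,-0.154,0,0,0,-0.0175]]'
python3 -m crank '[[-0.001,-0.154,0,0,0,-0.0175],[-0.001,-0.154,0,0,0,-0.0175]]'
```

```text
time_s: 13.1
position: [516.5, 191.4, 78.7]
ee_rot: [0.563, 0.826, -0.0, 0.0]
contact_force: [0.2, -0.2, -0.4]
grip_width: 26.4
finger_force: 0.5
time_s: 13.3
position: [514.1, 190.4, 78.8]
ee_rot: [0.548, 0.836, 0.0, 0.0]
contact_force: [5.3, 1.2, -3.5]
grip_width: 26.3
finger_force: 2.3
time_s: 13.5
position: [512.8, 189.7, 79.0]
ee_rot: [0.534, 0.846, 0.002, 0.001]
contact_force: [7.1, 1.7, -6.0]
grip_width: 26.6
finger_force: 3.5
time_s: 13.7
position: [509.0, 188.1, 78.9]
ee_rot: [0.519, 0.855, 0.001, 0.0]
contact_force: [2.8, 1.0, -1.2]
grip_width: 26.7
finger_force: 1.3
```

```bash
python3 -m crank '[[-0.001,-0.154,0,0,0,-0.0175],[0,0,0,0,0,0]]'
python3 -m crank '[[-0.001,-0.154,0,0,0,-0.0175],[0,0,0,0,0,0]]'
python3 -m crank '[[-0.001,-0.08,0,0,0,-0.0087],[0,0,0,0,0,0]]'
python3 - <<'E'
from h import *
cv2.imwrite("pics/t5.png",bot.camera("top"));s=bot.camera("scene")
cv2.imwrite("pics/s5.png",cv2.resize(s[215:335,200:360],(800,600),interpolation=cv2.INTER_CUBIC))
E
```

```text
time_s: 13.9
position: [505.7, 186.8, 78.5]
ee_rot: [0.511, 0.859, -0.001, -0.001]
contact_force: [-0.7, -0.1, 0.2]
grip_width: 26.6
finger_force: 0.0
time_s: 14.1
position: [504.7, 186.0, 78.5]
ee_rot: [0.504, 0.864, -0.001, -0.0]
contact_force: [-0.2, 0.0, -0.6]
grip_width: 26.4
finger_force: 0.0
time_s: 14.3
position: [504.5, 185.8, 78.7]
ee_rot: [0.5, 0.866, -0.0, -0.0]
contact_force: [-0.2, 0.5, -0.1]
grip_width: 26.5
finger_force: 0.0
```

View pics/s5.png

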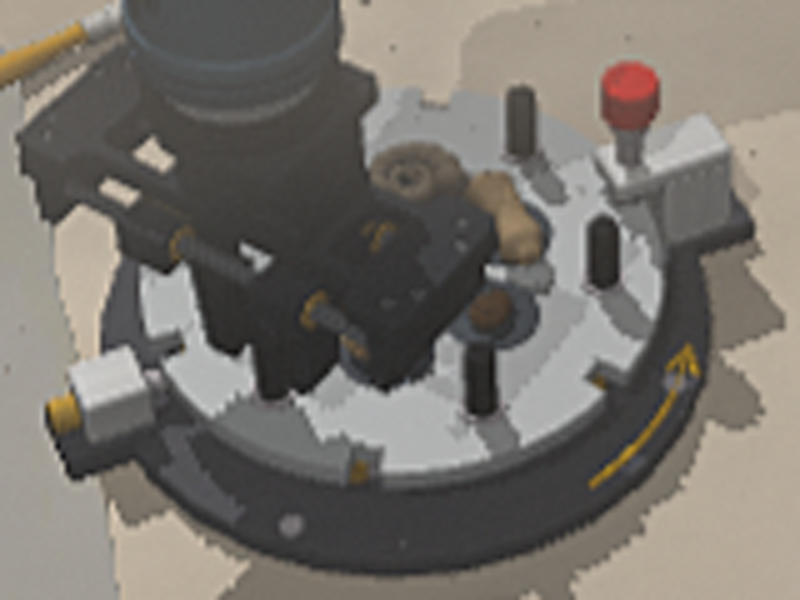

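The plate has turned one station: the posts are back on the start positions, e.g. (480,355) and (603,228), the ammonite has moved on, and there's no force left on the tool. I'll lift off and check the angle from both cameras.

```bash
python3 -m crank '[[0,0,-0.5,0,0,0],[0,0,-1,0,0,0],[0,0,-2,0,0,0],[0,0,-3,0,0,0],[0,0,-2,0,0,0],[0,0,-0.5,0,0,0],[0,0,0,0,0,0]]'
python3 to.py 543.8 0.3 160 1.525
```

```text
time_s: 15.1
position: [505.2, 185.9, 169.5]
ee_rot: [0.501, 0.866, 0.001, 0.001]
contact_force: [0.0, -0.9, -0.8]
grip_width: 26.6
finger_force: 0.0
t 15.1 pos [505.2 185.9 169.5] shift cm now-axes [-18.013  -5.908   0.954] in goal axes [-18.364   4.705   0.953] turn [0.002 0.    0.568] F [ 0.  -0.9 -0.8] w 26.6 ff 0.0
```

```bash
python3 -m crank '[[-2,-0.65,0,0,0,0],[-3.5,-1.15,0,0,0,0],[-3.5,-1.15,0,0,0,0],[-3.5,-1.15,0,0,0,0],[-3.5,-1.15,0,0,0,0],[-2,-0.66,0,0,0,0],[0,0,0,0,0,0.142],[0,0,0,0,0,0.142],[0,0,0,0,0,0.142],[0,0,0,0,0,0.142],[0,0,0,0,0,0],[0,0,0,0,0,0]]' 0 20
python3 to.py 543.8 0 137 1.525
python3 - <<'E'
from h import *
s=bot.camera("scene");t=bot.camera("top")
a=cv2.resize(s[215:335,200:360],(400,300),interpolation=cv2.INTER_CUBIC)
b=cv2.resize(s[195:315,260:420],(400,300),interpolation=cv2.INTER_CUBIC)
c=cv2.resize(t[200:320,200:360],(400,300),interpolation=cv2.INTER_CUBIC)
cv2.imwrite("pics/m6.png",np.vstack([np.hstack([a,b]),np.hstack([c,c])]))
cv2.imwrite("pics/scene6.png",s);cv2.imwrite("pics/top6.png",t)
print(red("scene",s,(310,210,345,260)))
E
```

```text
time_s: 16.3
position: [542.7, 0.4, 167.9]
ee_rot: [0.722, 0.692, -0.001, -0.0]
contact_force: [0.6, 0.2, 0.3]
grip_width: 0.2
finger_force: 0.0
t 16.3 pos [5.427e+02 4.000e-01 1.679e+02] shift cm now-axes [-0.032  0.116  3.089] in goal axes [-0.033  0.112  3.089] turn [-0.002  0.     0.004] F [0.6 0.2 0.3] w 0.2 ff 0.0
(np.float64(325.57377049180326), np.float64(231.0327868852459), np.int64(321), np.int64(330), np.int64(228), np.int64(234), 61)
```

View pics/m6.png

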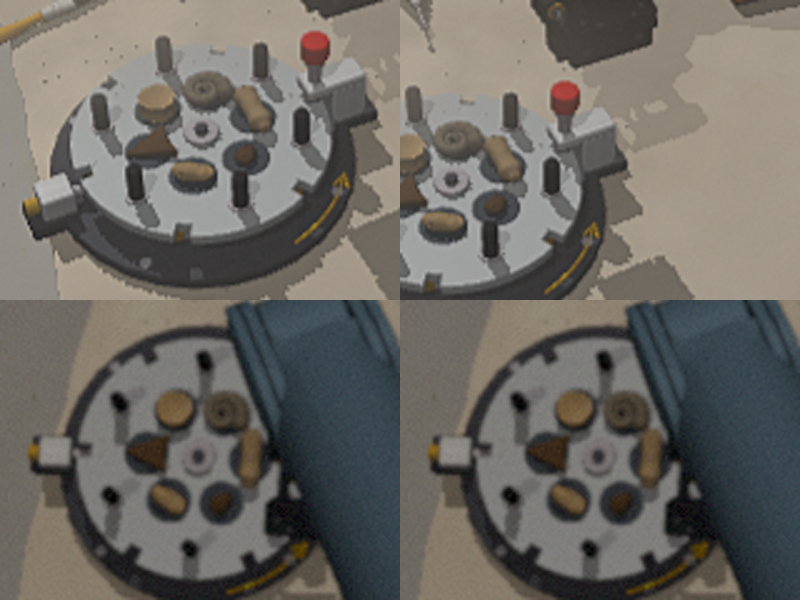

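The plate sits one station on with the toe bone now by the pin, the pin is still up at (315,48), and the fingers are over the knob. Approach, then press in small steps.

```bash
python3 -m crank '[[-0.03,0.11,1,0,0,0],[0,0,1.2,0,0,0],[0,0,0.8,0,0,0],[0,0,0.2,0,0,0],[0,0,0.2,0,0,0],[0,0,0,0,0,0]]'
python3 -m crank '[[0,0,0.2,0,0,0],[0,0,0.2,0,0,0],[0,0,0.2,0,0,0],[0,0,0.2,0,0,0],[0,0,0,0,0,0]]'
python3 -m crank '[[0,0,0.15,0,0,0],[0,0,0.15,0,0,0],[0,0,0.15,0,0,0],[0,0,0.15,0,0,0]]'
```

```text
time_s: 17.0
position: [544.3, 0.1, 134.5]
ee_rot: [0.723, 0.691, -0.0, -0.0]
contact_force: [-0.0, 0.3, 0.4]
grip_width: 0.4
finger_force: 0.0
time_s: 17.5
position: [544.2, 0.0, 126.4]
ee_rot: [0.723, 0.691, -0.0, -0.0]
contact_force: [0.2, 0.6, 0.2]
grip_width: 0.5
finger_force: 0.0
time_s: 17.9
position: [544.5, 0.1, 120.9]
ee_rot: [0.723, 0.691, 0.0, 0.0]
contact_force: [-1.5, -1.1, 4.0]
grip_width: 0.3
finger_force: 2.1
```

```bash
python3 -m crank '[[0,0,0.15,0,0,0],[0,0,0.15,0,0,0],[0,0,0.15,0,0,0],[0,0,0.1,0,0,0],[0,0,0.1,0,0,0]]'
python3 -m crank '[[0,0,0.1,0,0,0],[0,0,0.1,0,0,0],[0,0,0.1,0,0,0]]'
python3 -m crank '[[0,0,0.06,0,0,0],[0,0,0.06,0,0,0]]'
python3 -m crank '[[0,0,0.06,0,0,0],[0,0,0.06,0,0,0]]'
```

```text
time_s: 18.4
position: [544.5, 0.1, 114.2]
ee_rot: [0.723, 0.691, 0.0, 0.0]
contact_force: [-0.8, -0.5, 4.8]
grip_width: 0.3
finger_force: 2.0
time_s: 18.7
position: [544.4, 0.0, 111.2]
ee_rot: [0.723, 0.691, 0.0, 0.0]
contact_force: [-0.9, -0.8, 4.8]
grip_width: 0.2
finger_force: 2.1
time_s: 18.9
position: [544.5, 0.1, 110.0]
ee_rot: [0.723, 0.691, 0.0, 0.0]
contact_force: [-0.5, -0.1, 4.6]
grip_width: 0.4
finger_force: 2.3
time_s: 19.1
position: [544.4, 0.0, 108.8]
ee_rot: [0.723, 0.691, 0.0, 0.0]
contact_force: [-0.9, -0.4, 5.3]
grip_width: 0.8
finger_force: 2.3
```

```bash
for i in 1; do python3 -m crank '[[0,0,0.05,0,0,0],[0,0,0.05,0,0,0]]' | grep -E "pos|cont"
python3 -m crank '[[0,0,0.05,0,0,0],[0,0,0.05,0,0,0]]'| grep -E "pos|cont"
python3 -m crank '[[0,0,0.05,0,0,0],[0,0,0.05,0,0,0]]'| grep -E "pos|cont"; python3 -m crank '[[0,0,0.05,0,0,0],[0,0,0.05,0,0,0]]'| grep -E "pos|cont"; done
```

```text
position: [544.4, 0.0, 107.8]
contact_force: [-1.3, 0.0, 4.5]
position: [544.4, 0.0, 106.8]
contact_force: [-0.7, -0.9, 4.6]
position: [544.5, 0.0, 105.8]
contact_force: [0.6, -0.4, 5.2]
position: [544.5, 0.1, 104.8]
contact_force: [0.3, -1.2, 4.9]
```

```bash
python3 -m crank '[[0,0,0.05,0,0,0]]'| grep -E "pos|cont"
python3 -m crank '[[0,0,0.05,0,0,0]]'| grep -E "pos|cont"
python3 -m crank '[[0,0,0.04,0,0,0]]'| grep -E "pos|cont"
python3 -m crank '[[0,0,0.04,0,0,0]]'| grep -E "pos|cont"
python3 -m crank '[[0,0,0.04,0,0,0]]'| grep -E "pos|cont"
```

```text
position: [544.5, 0.0, 104.3]
contact_force: [0.7, -0.4, 3.6]
position: [544.4, 0.0, 103.8]
contact_force: [-0.5, 0.8, 5.4]
position: [544.5, 0.0, 103.4]
contact_force: [-0.3, -0.6, 4.8]
position: [544.4, 0.0, 103.0]
contact_force: [-0.6, 0.3, 4.8]
position: [544.4, 0.0, 102.6]
contact_force: [0.7, -0.2, 4.8]
```

```bash
python3 -m crank '[[0,0,0.04,0,0,0]]'| grep -E "pos|cont"
python3 -m crank '[[0,0,0.04,0,0,0]]'| grep -E "pos|cont"
python3 -m crank '[[0,0,0.04,0,0,0]]'| grep -E "pos|cont"
python3 -m crank '[[0,0,0.04,0,0,0]]'| grep -E "pos|cont"
python3 -m crank '[[0,0,0.04,0,0,0]]'| grep -E "pos|cont"
```

```text
position: [544.5, 0.0, 102.5]
contact_force: [-1.8, -1.2, 11.5]
position: [544.5, 0.1, 102.5]
contact_force: [-2.2, -0.7, 16.5]
position: [544.5, 0.1, 102.5]
contact_force: [-4.8, -0.6, 20.5]
position: [544.5, 0.1, 102.4]
contact_force: [-5.2, -1.6, 24.7]
position: [544.6, 0.1, 102.4]
contact_force: [-7.9, -1.3, 27.7]
```

The last rows overshot to 27.7 N, above the 25 N limit. It's stiff at z = 102.5, so the pin is home on its stop. I'm backing off to 15 N straight away.

```bash
python3 -m crank '[[0,0,-0.125,0,0,0]]'| grep -E "time|pos|cont"
python3 -m crank '[[0,0,0,0,0,0]]'| grep -E "pos|cont"
```

```text
time_s: 21.0
position: [544.4, 0.0, 102.6]
contact_force: [1.0, -0.6, 1.1]
position: [544.4, 0.1, 102.5]
contact_force: [-1.7, -0.8, 11.4]
```

```bash
python3 -m crank '[[0,0,0.03,0,0,0],[0,0,0,0,0,0]]'| grep -E "time|pos|cont"
python3 -m crank '[[0,0,0,0,0,0],[0,0,0,0,0,0]]'| grep -E "time|pos|cont"
```

```text
time_s: 21.3
position: [544.5, 0.0, 102.5]
contact_force: [-3.1, -0.9, 14.5]
time_s: 21.5
position: [544.5, 0.0, 102.5]
contact_force: [-3.2, -0.2, 14.9]
```

Steady at about 15 N. I'll hold a further 0.8 s, then lift slowly clear and verify.

```bash
python3 -m crank '[[0,0,0,0,0,0],[0,0,0,0,0,0],[0,0,0,0,0,0],[0,0,0,0,0,0]]'| grep -E "time|pos|cont"
python3 -m crank '[[0,0,0,0,0,0],[0,0,0,0,0,0],[0,0,0,0,0,0],[0,0,0,0,0,0]]'| grep -E "time|pos|cont"
python3 -m crank '[[0,0,-0.1,0,0,0],[0,0,-0.3,0,0,0],[0,0,-1,0,0,0],[0,0,-2,0,0,0],[0,0,-3,0,0,0],[0,0,-3,0,0,0],[0,0,-1,0,0,0],[0,0,0,0,0,0],[0,0,0,0,0,0]]'
python3 - <<'E'
from h import *
s=bot.camera("scene");t=bot.camera("top")
print(red("scene",s,(310,215,345,260)))
s0=cv2.imread("pics/scene0.png")
f=lambda s,u,v:cv2.resize(s[v:v+90,u:u+120],(400,300),interpolation=cv2.INTER_CUBIC)
cv2.imwrite("pics/m7.png",np.vstack([np.hstack([f(s,280,195),f(s0,280,195)]),np.hstack([f(s,200,230),f(s0,200,230)])]))
E
```

```text
time_s: 21.9
position: [544.5, 0.1, 102.5]
contact_force: [-3.4, -0.8, 14.8]
time_s: 22.3
position: [544.5, 0.1, 102.5]
contact_force: [-2.9, 0.1, 14.0]
time_s: 23.2
position: [543.6, -0.2, 204.6]
ee_rot: [0.723, 0.691, -0.001, -0.0]
contact_force: [-0.3, -0.2, 0.6]
grip_width: 0.1
finger_force: 0.0
(np.float64(325.5), np.float64(238.06666666666666), np.int64(321), np.int64(330), np.int64(235), np.int64(241), 60)
```

View pics/m7.png

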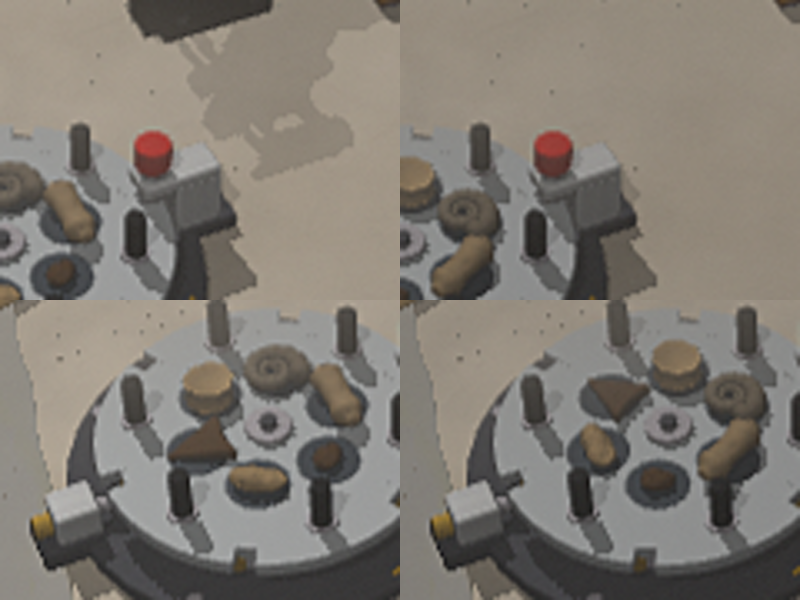

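The knob is back at its home position (325.5, 238.1, against 325.4, 238.1 at the start). The plate is exactly one station on, and the arm is clear of everything.

```bash
python3 -c "
from rig import bot
print(bot.sign_off())"
```

```text
the job is handed in; nothing more can be done
None
```

The turntable is one station on counter-clockwise, with the pin home and held at about 15 N for over 0.8 s, but while seating the pin I briefly pressed it to about 28 N, over the 25 N limit, so the job may be judged failed.

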